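# Close and lock the drive cradle

### The job

Close the drive cradle on the solid-state drive lying in it: draw the sliding jaw's spring plunger back by its T-handle, slide the jaw past the middle hole towards the fixed jaw, and let the plunger drop fully home in the last hole, so that the jaw is locked with the drive lying flat between the jaws. Let only the jaw push the drive, do not squeeze it, and leave the things lying round the cradle where they are.

Things in the scene. Friction and masses are not known exactly. Their poses are not given: they have to be found in the camera images.
- cradle: Drive cradle screwed to the bench: grey base plate spanning x -0.055..0.135, y -0.13..0.13, 14 mm thick, origin on the bench. A steel index rail stands along y on the robot's side between brackets (tops z 0.062). x points across the rail, from the T-handle towards the bed with the drive; y is the closing direction. A carriage, top at z 0.068, rides over the rail and carries the sliding jaw.
- fixed_jaw (a point): Middle of the inner face of the fixed jaw, a bar 108 mm long, 14 mm thick, 18 mm high on the base plate; cradle frame (0.060, 0.116, 0.023).
- sliding_jaw (a point): Middle of the closing face of the sliding jaw, a bar 114 mm long, 12 mm thick, its lower edge 1.5 mm over the plate; moves with the carriage, at cradle y = -0.049 + joint carriage. Its axes are the cradle's.
- carriage (a joint): Carriage position in m, growing along cradle y to the fixed jaw (stops -0.004, 0.100); friction 1.5 N, more and jerky with the pin dragging. The rail has a long parking slot (start, 0..0.014, pin home), the middle hole at about 0.045 and the last hole at about 0.085. The rail is clamped up to 7 mm off either way, so both holes shift together and must be felt. Locked in the last hole, the jaws leave the drive 3 to 17 mm play.
- plunger (a joint): Spring plunger in the carriage, drawn back along cradle -x, in m. 0: pin fully home in a hole or the slot; about 0.006: its tip rests on the rail's plain face between holes; 0.016: end of travel. Beyond 0.008 the carriage slides clear. The spring pushes it home with 4 N at 0, 9 N at 0.016. The pin is 8 mm with a flat tip, edges rounded 1.5 mm; holes 11 mm wide along y.
- hook_point (a point): On the axis of the plunger's 10 mm stem, mid-gap between the carriage's plunger housing and the T-handle; moves with the plunger; height 0.040. With the plunger home the gap is 37 mm (from 18 mm behind to 19 mm ahead of this point along cradle x); below it is only the bench top, so fingers can stand on both sides of the stem, draw the T-handle back and push the stem along y. Its axes are the cradle's.
- t_handle (a point): Centre of the black T-handle bar on the plunger's stem: 80 mm long (along cradle y), 20 mm high (z 0.030 to 0.050), 12 mm thick; 25 mm from the hook point towards cradle -x. Its axes are the cradle's.
- drive_ssd: Dark flat solid-state drive, 101 x 70 x 7 mm, loose, lying on the base plate between the jaws. Origin at the centre of its underside; its x axis is the 101 mm side, roughly along the cradle's x. The sliding jaw pushes it along the bed.
- driver_red: Red screwdriver, 26 x 189 x 26 mm, lying beside the cradle; leave it.
- side_cutters: Blue-handled pliers, 48 x 130 x 10 mm, lying beside the cradle; leave them.
- tweezers: Steel tweezers, 18 x 127 x 10 mm, lying beside the cradle; leave them.
- heatsink: Small aluminium heatsink, 40 x 45 x 24 mm, behind the cradle; leave it.
- usb_stick: USB stick, 18 x 51 x 8 mm, behind the cradle; leave it.
Things that resemble listed ones, but are neither listed nor needed, are in the scene too. What is shaped like the drive_ssd but brown or purple is not meant.

How it is judged:
By the outcome, as a careful person would: the job done as asked, in the order asked, and still so for the second after the job is handed in, with the robot touching nothing.
It also fails if it takes over 45 s, if anything falls off the work surface, if the arm or the gripper's body presses on something with over 40 N, if the wrist force passes 120 N, or if a joint passes its speed limit or range.

### The arm

A 7-joint arm with a two-finger parallel gripper is mounted at the origin on a cart in front of the work surface, level with it; the furniture and walls round the work are solid. World frame = base frame: x ahead of the robot, y to its left, z up, the work surface at z = 0. Lengths are in m, angles in rad, forces in N, time in s.
With the tool pointing down it reaches from about 0.425 to 1.025 m from the base axis. Payload 9.4 kg.
Tool frame: the origin (TCP) lies at the very end of the fingers, on their centre line; the grasp point (between the pads) lies 19 mm behind it (ctrl.pinch_z is the distance from the TCP to the grasp point, in m); z points along the fingers, y is the line along which they close (so a half turn about z gives the same grasp; the last joint's range is limited). The gripper opens to 93 mm and grips with 3 to 60 N. Pads are 15 mm wide; open, the fingers measure 128 mm over their backs; the gripper's body (75 mm by 188 mm) begins 65 mm behind the grasp point.
Start: joints at [1.254, 0.599, -0.003, 1.599, 0.002, 0.943, -0.08], TCP at [0.172, -0.704, 0.219] pointing down, gripper open.
Joint ranges: [-2.57, 2.57], [-0.35, 1.97], [-1.29, 1.29], [0.11, 2.56], [-1.05, 4.19], [0.11, 1.86], [-2.63, 2.63]. Speed limits (rad/s): [2.22, 2.22, 3.01, 3.01, 3.14, 3.14, 3.14].

### API

Orientations are given as a unit quaternion [w, x, y, z].
In Python, from cell import ctrl, eyes gives the robot as it stands.
- The arm moves only by the tool carry_out, never from a script. Its argument "commands" is a list of rows, each a list of 7 numbers: the shift along the world's x, y, z in cm, then the turn, a rotation vector about the world's x, y, z in degrees, then the finger opening in cm, from 0 to 9.3. In form: [[dx, dy, dz, ax, ay, az, fingers], ...]. A call has 1 to 12 rows; each row is the pose to reach, as a shift and turn from the pose commanded when the call began; what a row does not reach only later rows make up. A row lasts 1/12 s, in which the tool goes at most 41.7 mm and 7.16 degrees, less where a joint would pass 70% of its speed; a pose out of reach is approached as far as the arm can. A call with a gripper value outside its range is refused whole. The fingers move at their own pace and stop on an object; "squeeze" is the grip in N (left out, the last holds). Time passes only in rows, so rows that repeat a pose let the fingers close. It gives the time, the measured TCP pose, the force, the opening and the grip force at its end, in the units of the state.
- ctrl.get_state(): the state, without advancing time (a new reading comes with each control period).
- eyes.grab_frame(name): name is "side" or "top" or "wrist"; returns a dict with "image" (384x512x3 uint8, red, green, blue), "intrinsics" (3x3 intrinsics, pixels), "R" (3x3) and "t" (3): a world point X has camera coordinates R X + t. Camera axes: x right, y down, z forward; pixel columns grow to the right and rows downward; lengths in m; the calibration is good to about 2 mm. A picture is of the moment at which its call begins. There is no depth.
- ctrl.finish_job(): hands the job in; it is judged then, once.
The state is a dict: "clock": time; "qpos": joint angles; "qd": joint speeds; "effort": joint torques, N m; "tool_pos": TCP position; "tool_rot": TCP orientation; "force": force on the tool from outside, world axes, zero at the start; "wrist_torque": the same for the moment, N m; "finger_gap": finger opening in m; "grasp_force": force on a finger pad.
Only numpy, scipy, OpenCV 4.12 (cv2) and the standard library are available. Lean on these libraries where they do the work, as an engineer would, in place of code of your own. Each camera call takes 0.05 s, during which the arm holds its last target. There are 200 camera calls.

## Working session

There is one attempt and no reset: what is moved stays moved. The work goes in short steps, Python scripts to look and compute and a tool call to move; the robot and the scene stay as the last step left them, time stands still between calls to the robot, and variables do not carry over. Pictures are saved under pics/ and viewed, at most 10 in all, crops included, and the job is handed in when it is done.

Besides the shell and the picture viewer there is one more tool, called after ">>>" in YAML: its name, and indented under it one key for each argument. carry_out: Moves the arm, as the interface text tells. Its arguments: {"type":"object","properties":{"commands":{"type":"array","items":{"type":"array","items":{"type":"number"}}},"squeeze":{"type":"number"}},"required":["commands"]}

```bash
mkdir -p pics
cat > h.py <<'E'
import numpy as np,cv2
from cell import ctrl,eyes
def grab(n):
    f=eyes.grab_frame(n); return f
def save(f,p,s=1.5): cv2.imwrite(p,cv2.resize(f["image"][:,:,::-1],None,fx=s,fy=s))
def ray(f,u,v,z):
    K,R,t=map(np.array,(f["intrinsics"],f["R"],f["t"]))
    d=R.T@np.linalg.solve(K,[u,v,1]); c=-R.T@t
    return c+d*(z-c[2])/d[2]
def proj(f,X):
    p=np.array(f["intrinsics"])@(np.array(f["R"])@np.array(X)+np.array(f["t"])); return p[:2]/p[2]
E
python3 - <<'E'
from h import *
import pickle
for n in("top","side"):
    f=grab(n); save(f,f"pics/{n}0.png"); pickle.dump(f,open(n+"0.pkl","wb")); print(n,-np.array(f["R"]).T@f["t"])
s=ctrl.get_state();print(s["tool_pos"],s["tool_rot"],s["clock"])
E
```

```text
top [ 0.43889243 -0.0198052   1.18018755]
side [0.64226523 0.96598808 0.66709753]
[ 0.17203645 -0.70385402  0.21783364] [-6.81951331e-04  9.92817871e-01  1.19633524e-01 -1.75232083e-04] 0.1
```

View pics/top0.png

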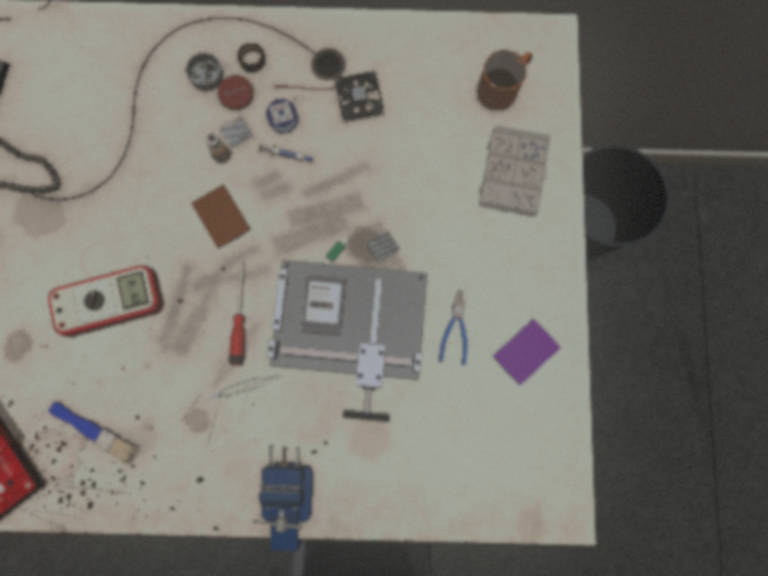

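View pics/side0.png

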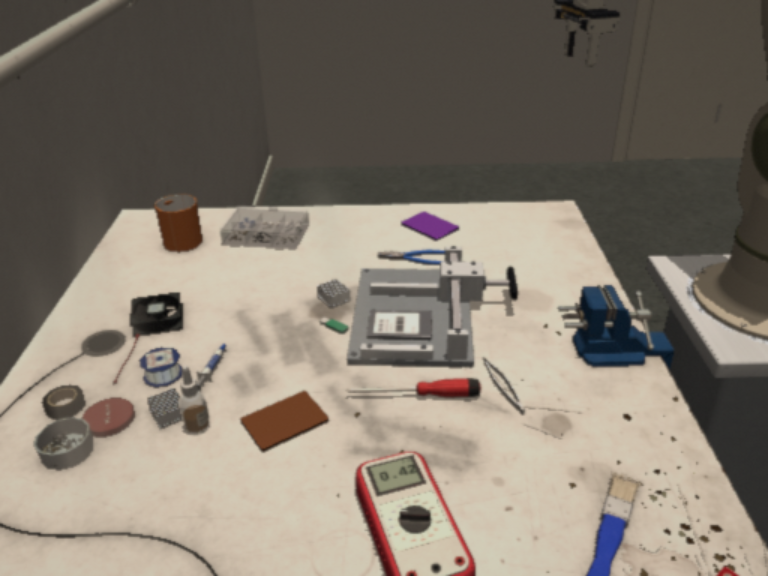

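Top view (768x576): the cradle plate has corners at about (281,261), (426,272), (419,379) and (270,367). The black T-handle is at (366,415), the jaw along column 377 and the drive at (324,303). Tweezers lie near (243,387), clear of the handle.

Run:
```python
from h import *
import pickle
f=pickle.load(open("top0.pkl","rb")); im=f["image"]
hsv=cv2.cvtColor(im,cv2.COLOR_RGB2HSV); g=cv2.cvtColor(im,cv2.COLOR_RGB2GRAY)
print(hsv[[190,235,276,270],[200,260,240,190]],g[[190,235,276,130],[200,260,240,100]])
m=((g<150)&(g>70)&(hsv[...,1]<35)).astype(np.uint8)
m[:165]=0;m[258:]=0;m[:,:170]=0;m[:,295:]=0
m=cv2.morphologyEx(m,cv2.MORPH_OPEN,np.ones((3,3)))
c=max(cv2.findContours(m,0,2)[0],key=cv2.contourArea)
h=cv2.convexHull(c)
q=cv2.approxPolyDP(h,6,True)[:,0].astype(float)
print("quad",q*1.5)
(cx,cy),wh,a=cv2.minAreaRect(h); bp=cv2.boxPoints(((cx,cy),wh,a)); print("rect",bp*1.5)
P=np.array([ray(f,u,v,.014) for u,v in bp]); print(P, [np.linalg.norm(P[i]-P[i-1]) for i in range(4)])
d=((g<70)).astype(np.uint8); d[:265]=0;d[285:]=0;d[:,:220]=0;d[:,270:]=0
c=max(cv2.findContours(d,0,2)[0],key=cv2.contourArea)
r=cv2.minAreaRect(c);print("handle",r)
e=[ray(f,u,v,.05) for u,v in cv2.boxPoints(r)];print(np.array(e))
M=cv2.moments(d,True);hc=ray(f,M["m10"]/M["m00"],M["m01"]/M["m00"],.048);print("hc",hc)
```

```text
[[  0   7 114]
 [ 30   2 118]
 [ 38  16  65]
 [ 33  19 160]] [112 118  64 158]
quad [[427.5 273. ]
 [418.5 379.5]
 [268.5 364.5]
 [274.5 247.5]
 [399.  247.5]]
rect [[265.00586 370.92352]
 [275.23236 237.97939]
 [430.19998 249.89996]
 [419.97354 382.84412]]
[[ 0.50442368  0.16621511  0.014     ]
 [ 0.74129478  0.16077311  0.014     ]
 [ 0.72631467 -0.11709468  0.014     ]
 [ 0.49043173 -0.1014988   0.014     ]] [np.float64(0.26807929964260124), np.float64(0.23693361029134313), np.float64(0.27827128627443226), np.float64(0.23639795198788238)]
handle ((243.56927490234375, 276.80694580078125), (27.16451644897461, 2.089578151702881), 5.710593223571777)
[[ 0.43362439  0.02455788  0.05      ]
 [ 0.43870303  0.02420523  0.05      ]
 [ 0.43369871 -0.04303138  0.05      ]
 [ 0.42862806 -0.04262183  0.05      ]]
hc [ 0.4333397  -0.01029511  0.048     ]
```

>>> carry_out:
  commands:
    - [30,35,3,0,0,-18,9.3]
    - [30,35,3,0,0,-18,9.3]
    - [30,35,3,0,0,-18,9.3]
    - [30,35,3,0,0,-18,9.3]
    - [30,35,3,0,0,-18,9.3]
    - [30,35,3,0,0,-18,9.3]
    - [30,35,3,0,0,-18,9.3]
    - [30,35,3,0,0,-18,9.3]
    - [30,35,3,0,0,-18,9.3]
    - [30,35,3,0,0,-18,9.3]
    - [30,35,3,0,0,-18,9.3]
    - [30,35,3,0,0,-18,9.3]

```text
clock: 1.1
tool_pos: [0.4781, -0.3468, 0.2487]
tool_rot: [-0.002, 0.999, -0.032, 0.001]
force: [0.2, -0.6, 0.2]
finger_gap: 0.0929
grasp_force: 0.0
```

>>> carry_out:
  commands:
    - [-0.5,34,0,0,0,0,4]
    - [-0.5,34,0,0,0,0,4]
    - [-0.5,34,0,0,0,0,4]
    - [-0.5,34,0,0,0,0,4]
    - [-0.5,34,0,0,0,0,4]
    - [-0.5,34,0,0,0,0,4]
    - [-0.5,34,0,0,0,0,4]
    - [-0.5,34,0,0,0,0,4]
    - [-0.5,34,0,0,0,0,4]
    - [-0.5,34,0,0,0,0,4]
    - [-0.5,34,0,0,0,0,4]
    - [-0.5,34,0,0,0,0,4]

```text
clock: 2.1
tool_pos: [0.4671, -0.0161, 0.2485]
tool_rot: [0.0, 0.999, -0.038, -0.0]
force: [0.2, -0.7, -0.1]
finger_gap: 0.0403
grasp_force: 0.0
```

Run:
```python
from h import *
import pickle
f=grab("wrist"); save(f,"pics/w1.png"); pickle.dump(f,open("w1.pkl","wb"))
R=np.array(f["R"]);print(-R.T@f["t"],R)
s=ctrl.get_state();print(s["tool_pos"],s["tool_rot"],s["clock"],s["force"])
print(proj(f,[.458,-.012,.04])*1.5,proj(f,[.433,-.010,.05])*1.5)
```

```text
[ 0.53450666 -0.02176564  0.41448622] [[-7.53899355e-02 -9.97154011e-01  4.84876351e-04]
 [-9.65357915e-01  7.31077858e-02  2.50478238e-01]
 [-2.49800828e-01  1.84154590e-02 -9.68122109e-01]]
[ 0.4671253  -0.01620642  0.24850523] [ 2.93925408e-04  9.99256334e-01 -3.85573079e-02 -1.63819784e-04] 2.15 [ 0.32963743 -0.30014986 -0.28355603]
[384.67365175 258.59651269] [384.4981146  291.57224735]
```

View pics/w1.png

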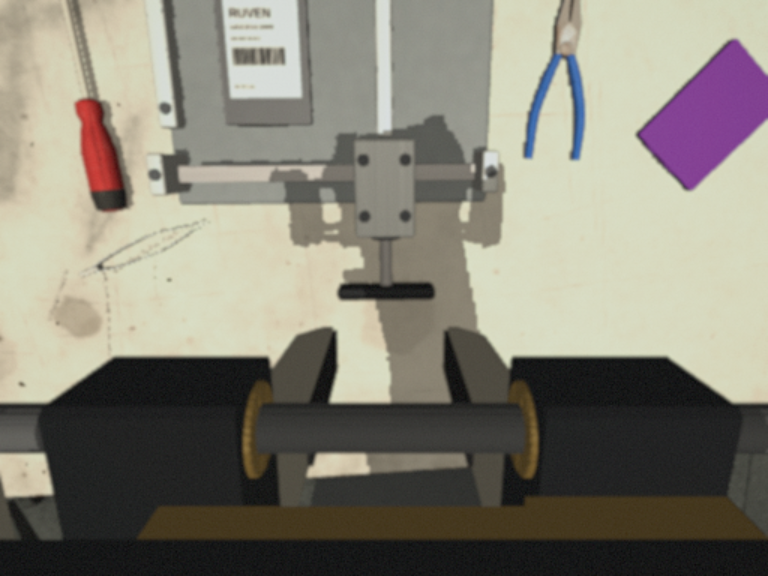

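The wrist view confirms it. The handle centre at (386,291) and the stem at (387,258) are within 2 px of the predicted hook and handle, and the yaw is aligned. I'll descend part way.

>>> carry_out:
  commands:
    - [-0.9,0.1,-6,0,0,0.3,3]
    - [-0.9,0.1,-12,0,0,0.3,3]
    - [-0.9,0.1,-15,0,0,0.3,3]
    - [-0.9,0.1,-15,0,0,0.3,3]
    - [-0.9,0.1,-15,0,0,0.3,3]

```text
clock: 2.57
tool_pos: [0.4557, -0.015, 0.0946]
tool_rot: [0.001, 0.999, -0.036, -0.004]
force: [-0.2, -0.6, -0.3]
finger_gap: 0.03
grasp_force: 0.0
```

Run:
```python
from h import *
import pickle
f=pickle.load(open("w1.pkl","rb"))
for n,u,v,z in[("hL",339,292,.05),("hR",433,290,.05),("h",386,291,.048),("stem",387,258,.044),("cornR",485,201,.014),("cornL",178,203,.014),("slid",377,100,.032),("fix",172,70,.032),("drvBL",224,123,.021),("drvBR",311,124,.021)]:
    print(n,ray(f,u/1.5,v/1.5,z).round(4))
f=grab("wrist"); save(f,"pics/w2.png")
s=ctrl.get_state();print(s["tool_pos"],s["tool_rot"],s["clock"],s["force"])
print(proj(f,[.458,-.012,.04])*1.5)
```

```text
hL [0.4354 0.0267 0.05  ]
hR [ 0.4314 -0.0491  0.05  ]
h [ 0.4328 -0.0112  0.048 ]
stem [ 0.4592 -0.014   0.044 ]
cornR [ 0.4957 -0.0997  0.014 ]
cornL [0.5136 0.1591 0.014 ]
slid [ 0.5802 -0.0156  0.032 ]
fix [0.613  0.1368 0.032 ]
drvBL [0.5736 0.1075 0.021 ]
drvBR [0.5676 0.0385 0.021 ]
[ 0.45671845 -0.01480812  0.09679431] [ 5.46393274e-04  9.99359023e-01 -3.56898014e-02 -2.73528593e-03] 2.6167 [ 0.46606451 -0.46818419  0.4773847 ]
[381.77549081 298.28722175]
```

View pics/w2.png

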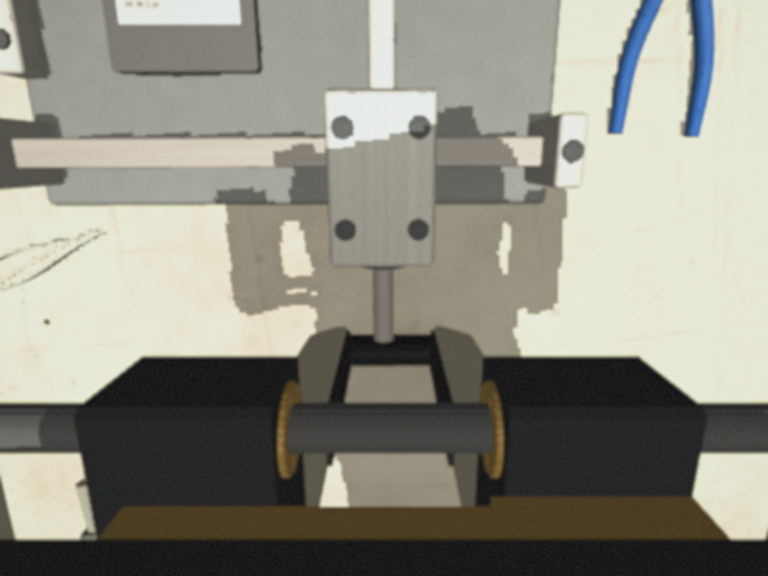

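The wrist view shows the stem at column 384 and the finger midpoint at about 390. So I shift +2 mm in y and go down around the stem.

>>> carry_out:
  commands:
    - [0.1,0.2,0,0,0,0,2.6]
    - [0.1,0.2,-3,0,0,0,2.6]
    - [0.1,0.2,-5,0,0,0,2.6]
    - [0.1,0.2,-6.5,0,0,0,2.6]
    - [0.1,0.2,-7.5,0,0,0,2.6]
    - [0.1,0.2,-7.5,0,0,0,2.6]
    - [0.1,0.2,-7.5,0,0,0,1.6]
    - [0.1,0.2,-7.5,0,0,0,1.6]

```text
clock: 3.28
tool_pos: [0.4603, -0.0114, 0.0252]
tool_rot: [-0.0, 0.999, -0.035, 0.001]
force: [0.3, -0.5, -0.3]
finger_gap: 0.0179
grasp_force: 0.0
```

Run:
```python
from h import *
f=grab("wrist"); save(f,"pics/w3.png")
s=ctrl.get_state();print(s["tool_pos"],s["tool_rot"],s["clock"],s["force"],s["finger_gap"])
```

```text
[ 0.46021987 -0.01140442  0.02514916] [-1.08804178e-04  9.99394092e-01 -3.47820259e-02  1.28360142e-03] 3.3333 [0.21961751 0.75854836 0.45986966] 0.016884178280398194
```

View pics/w3.png

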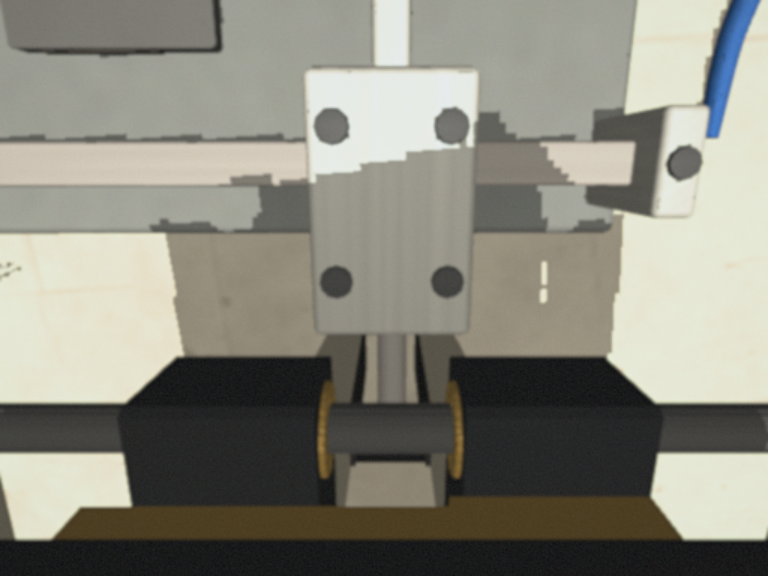

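Fingers straddle the stem: stem at column 392, finger faces at about 363 and 418. Now I close to 12 mm and draw back.

>>> carry_out:
  commands:
    - [-0.4,0.03,0,0,0,0,1.2]
    - [-0.8,0.06,0,0,0,0,1.2]
    - [-1.2,0.08,0,0,0,0,1.2]
    - [-1.5,0.1,0,0,0,0,1.2]
    - [-1.7,0.12,0,0,0,0,1.2]
    - [-1.7,0.12,0,0,0,0,1.2]

```text
clock: 3.83
tool_pos: [0.4435, -0.0101, 0.024]
tool_rot: [-0.0, 0.999, -0.035, 0.002]
force: [4.6, -1.5, 3.5]
finger_gap: 0.012
grasp_force: 2.5
```

>>> carry_out:
  commands:
    - [-0.2,0.01,0,0,0,0,1.2]
    - [-0.5,0.03,0,0,0,0,1.2]
    - [-0.7,0.05,0,0,0,0,1.2]
    - [-0.7,0.05,0,0,0,0,1.2]
    - [-0.7,0.05,0,0,0,0,1.2]

```text
clock: 4.25
tool_pos: [0.4374, -0.0095, 0.024]
tool_rot: [-0.0, 0.999, -0.035, 0.002]
force: [7.5, -1.1, 2.8]
finger_gap: 0.012
grasp_force: 3.5
```

>>> carry_out:
  commands:
    - [-0.15,0.01,0,0,0,0,1.2]
    - [-0.12,0.4,0,0,0,0,1.2]
    - [-0.09,0.9,0,0,0,0,1.2]
    - [-0.05,1.4,0,0,0,0,1.2]
    - [-0.02,1.9,0,0,0,0,1.2]
    - [0.02,2.4,0,0,0,0,1.2]
    - [0.02,2.4,0,0,0,0,1.2]

```text
clock: 4.83
tool_pos: [0.4383, 0.0157, 0.024]
tool_rot: [-0.001, 0.999, -0.034, 0.003]
force: [7.0, 2.1, 2.2]
finger_gap: 0.012
grasp_force: 3.6
```

>>> carry_out:
  commands:
    - [0.03,0.4,0,0,0,0,1.2]
    - [0.06,0.9,0,0,0,0,1.2]
    - [0.1,1.4,0,0,0,0,1.2]
    - [0.13,1.9,0,0,0,0,1.2]
    - [0.17,2.4,0,0,0,0,1.2]
    - [0.2,2.8,0,0,0,0,1.2]
    - [0.2,2.8,0,0,0,0,1.2]

```text
clock: 5.42
tool_pos: [0.4402, 0.0436, 0.024]
tool_rot: [-0.001, 0.999, -0.034, 0.002]
force: [7.8, 1.1, 3.6]
finger_gap: 0.0124
grasp_force: 3.6
```

Run:
```python
from h import *
f=grab("top"); im=f["image"][130:300,150:320,::-1]
cv2.imwrite("pics/t4.png",cv2.resize(im,None,fx=3.5,fy=3.5,interpolation=2))
s=ctrl.get_state();print(s["tool_pos"],s["clock"],s["force"],s["finger_gap"])
```

```text
[0.4402042  0.04353493 0.02399122] 5.4667 [7.50579767 0.62461421 3.10737087] 0.012144113893756636
```

View pics/t4.png

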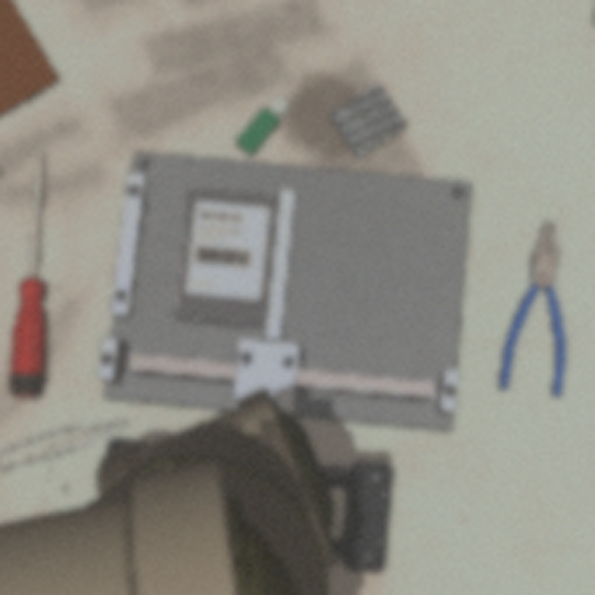

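The jaw has reached about the drive's edge (column 275 in the crop), past the middle hole. I ease the plunger onto the rail face and drag slowly to feel for the last hole.

>>> carry_out:
  commands:
    - [0.4,-0.03,0,0,0,0,1.2]
    - [0.8,-0.06,0,0,0,0,1.2]
    - [1.3,-0.09,0,0,0,0,1.2]
    - [1.8,-0.13,0,0,0,0,1.2]
    - [1.8,-0.13,0,0,0,0,1.2]

```text
clock: 5.88
tool_pos: [0.4559, 0.0409, 0.0235]
tool_rot: [0.0, 0.999, -0.035, -0.0]
force: [-0.0, 0.6, 0.7]
finger_gap: 0.0119
grasp_force: 0.0
```

>>> carry_out:
  commands:
    - [0.02,0.25,0,0,0,0,1.2]
    - [0.03,0.5,0,0,0,0,1.2]
    - [0.05,0.7,0,0,0,0,1.2]
    - [0.06,0.9,0,0,0,0,1.2]
    - [0.08,1.1,0,0,0,0,1.2]
    - [0.08,1.1,0,0,0,0,1.2]

```text
clock: 6.38
tool_pos: [0.4557, 0.052, 0.0235]
tool_rot: [0.0, 0.999, -0.035, -0.0]
force: [1.3, -1.3, -0.9]
finger_gap: 0.0122
grasp_force: 0.6
```

>>> carry_out:
  commands:
    - [0.01,0.1,0,0,0,0,1.2]
    - [0.01,0.2,0,0,0,0,1.2]
    - [0.02,0.3,0,0,0,0,1.2]
    - [0.02,0.3,0,0,0,0,1.2]

```text
clock: 6.72
tool_pos: [0.4561, 0.0551, 0.0235]
tool_rot: [0.0, 0.999, -0.035, -0.0]
force: [0.7, -2.4, -1.2]
finger_gap: 0.012
grasp_force: 1.3
```

>>> carry_out:
  commands:
    - [0.01,0.1,0,0,0,0,1.2]
    - [0.01,0.2,0,0,0,0,1.2]
    - [0.02,0.3,0,0,0,0,1.2]
    - [0.02,0.3,0,0,0,0,1.2]

```text
clock: 7.05
tool_pos: [0.4564, 0.0582, 0.0236]
tool_rot: [0.0, 0.999, -0.035, -0.0]
force: [-0.3, -1.7, -1.1]
finger_gap: 0.012
grasp_force: 1.3
```

>>> carry_out:
  commands:
    - [0.01,0.1,0,0,0,0,1.2]
    - [0.01,0.2,0,0,0,0,1.2]
    - [0.01,0.2,0,0,0,0,1.2]

```text
clock: 7.3
tool_pos: [0.4568, 0.0609, 0.0237]
tool_rot: [-0.0, 0.999, -0.034, 0.0]
force: [-0.3, -0.5, 1.3]
finger_gap: 0.0119
grasp_force: 0.2
```

>>> carry_out:
  commands:
    - [0.01,0.1,0,0,0,0,1.2]
    - [0.01,0.2,0,0,0,0,1.2]
    - [0.01,0.2,0,0,0,0,1.2]

```text
clock: 7.55
tool_pos: [0.4569, 0.0625, 0.0237]
tool_rot: [-0.0, 0.999, -0.034, 0.0]
force: [-0.1, -0.9, 0.4]
finger_gap: 0.0122
grasp_force: 0.3
```

>>> carry_out:
  commands:
    - [0.01,0.1,0,0,0,0,1.2]
    - [0.01,0.2,0,0,0,0,1.2]
    - [0.01,0.2,0,0,0,0,1.2]

```text
clock: 7.8
tool_pos: [0.457, 0.0643, 0.0236]
tool_rot: [-0.0, 0.999, -0.035, 0.0]
force: [0.7, -2.3, 0.5]
finger_gap: 0.0116
grasp_force: 0.7
```

>>> carry_out:
  commands:
    - [0.01,0.1,0,0,0,0,1.2]
    - [0.01,0.2,0,0,0,0,1.2]
    - [0.01,0.2,0,0,0,0,1.2]

```text
clock: 8.05
tool_pos: [0.457, 0.0649, 0.0236]
tool_rot: [0.001, 0.999, -0.035, -0.0]
force: [1.5, -7.6, 0.1]
finger_gap: 0.0125
grasp_force: 3.5
```

Resistance rose to 7.6 N with no travel, so the pin has probably dropped. I back off the push and look.

>>> carry_out:
  commands:
    - [-0.01,-0.15,0,0,0,0,1.4]
    - [-0.02,-0.25,0,0,0,0,1.6]
    - [-0.02,-0.25,0,0,0,0,1.6]

```text
clock: 8.3
tool_pos: [0.4567, 0.0639, 0.0236]
tool_rot: [-0.0, 0.999, -0.034, -0.0]
force: [0.7, 0.4, -0.4]
finger_gap: 0.0159
grasp_force: 0.0
```

Run:
```python
from h import *
import pickle
f=grab("wrist"); save(f,"pics/w5.png"); pickle.dump(f,open("w5.pkl","wb"))
s=ctrl.get_state();print(s["tool_pos"],s["clock"],s["force"],s["finger_gap"])
```

```text
[0.45673096 0.06397148 0.02361554] 8.35 [ 0.43744525 -0.09672967  0.47002017] 0.015554147147090159
```

View pics/w5.png

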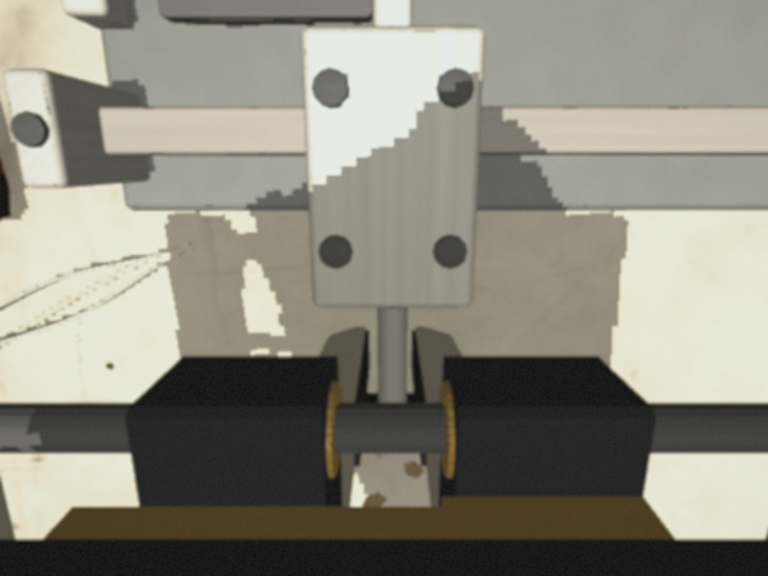

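The stem (column 392) is centred between the fingers and no handle shows behind the rod at row 452, as expected with the pin home. I lift straight up and check from above.

>>> carry_out:
  commands:
    - [0,0,0,0,0,0,2.4]
    - [0,0,0,0,0,0,2.4]
    - [0,0,3,0,0,0,2.4]
    - [0,0,7,0,0,0,2.4]
    - [0,0,11,0,0,0,2.4]
    - [0,0,15,0,0,0,4]
    - [0,0,19,0,0,0,4]
    - [0.5,0,22,0,0,0,4]
    - [1,0,22.5,0,0,0,4]
    - [1,0,22.5,0,0,0,4]
    - [1,0,22.5,0,0,0,4]

```text
clock: 9.27
tool_pos: [0.4665, 0.0636, 0.2481]
tool_rot: [0.0, 0.999, -0.035, -0.0]
force: [-0.5, -0.0, -0.5]
finger_gap: 0.04
grasp_force: 0.0
```

Run:
```python
from h import *
import pickle
f=grab("wrist"); save(f,"pics/w6.png"); pickle.dump(f,open("w6.pkl","wb"))
O=np.array([.5595,.026]);
print(ctrl.get_state()["tool_pos"],ctrl.get_state()["clock"])
```

```text
[0.46588316 0.06348857 0.24737433] 9.3167
```

View pics/w6.png

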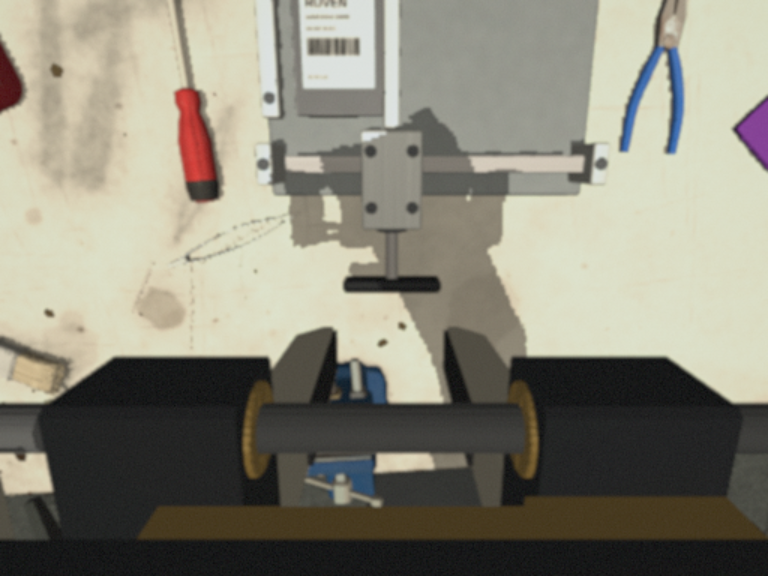

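Housing edge (row 229) to handle (row 284) is 55 px, against 54 px with the plunger home. I check this precisely with blob centroids, and the drive gap too.

Run:
```python
from h import *
import pickle
xh=np.array([.9976,-.0698]);yh=np.array([.0698,.9976]);O=np.array([.5595,.026])
for n,cu in(("w1",386),("w6",391)):
    f=pickle.load(open(n+".pkl","rb")); g=cv2.cvtColor(f["image"],cv2.COLOR_RGB2GRAY)
    m=(g<75).astype(np.uint8); m[210:]=0;m[:85]=0;m[:,:int(cu/1.5)-38]=0;m[:,int(cu/1.5)+38:]=0
    k,l,st,c=cv2.connectedComponentsWithStats(m)
    for i in range(1,k):
        if st[i,4]>12:
            z=.049 if st[i,4]>200 else .068
            P=ray(f,*c[i],z)[:2]-O; print(n,st[i,4],c[i].round(1),"cradle",(P@xh).round(4),(P@yh).round(4))
f=pickle.load(open("w6.pkl","rb"))
for a,u,v,z in[("slid",385,80,.032),("fix",277,80,.032),("drvL",297,112,.021),("drvR",383,112,.021)]:
    P=ray(f,u/1.5,v/1.5,z)[:2]-O;print(a,(P@xh).round(4),(P@yh).round(4))
```

```text
w1 30 [241.6 106.4] cradle -0.0206 -0.03
w1 27 [269.9 106.1] cradle -0.0205 -0.0603
w1 28 [242.5 143.8] cradle -0.0605 -0.0302
w1 25 [269.6 143.6] cradle -0.0605 -0.0601
w1 665 [258.7 193.8] cradle -0.1232 -0.0476
w6 28 [246.5 100.3] cradle -0.0206 0.0446
w6 28 [274.7 100.3] cradle -0.0206 0.0146
w6 26 [247.1 138.3] cradle -0.0608 0.0443
w6 27 [274.4 138.3] cradle -0.0607 0.0143
w6 18 [259.9 153.6] cradle -0.0776 0.0302
w6 632 [262.  188.9] cradle -0.1231 0.0276
slid 0.0315 0.0341
fix 0.0314 0.1159
drvL 0.0096 0.1039
drvR 0.0097 0.0358
```

```bash
python3 -c "
from cell import ctrl
print(ctrl.finish_job())"
```

```text
the job is handed in; nothing more can be done
None
```

The jaw is locked in the last hole (carriage at about 0.084 m) with the plunger fully home; the drive lies flat between the jaws with about 12 mm play, nothing round the cradle was touched, and the job was handed in at about 9 s on the robot's clock.

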